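Sign off the laid-out kit in work order

TASK

The kit for the next bush-pressing job is laid out, one part on each plate; sign it off in work order by lightly pressing, with the fingertips, the green button on the plate of the black fixture block, then the one on the red tin's plate, then the one on the tan bush's plate, each fully down, where it stays. Press gently, and do not pick up or move the parts or anything else on the bench.

Things in the scene. Friction and masses are not known exactly. Their poses are not given: they have to be found in the camera images.
- block_plate: fixed aluminium plate carrying the black fixture block, 150 x 90 x 6 mm (all three plates look alike). Origin: centre of its underside, on the bench; x from button to part, z up. Part about 30 mm along +x; button axis 47 mm along -x, in a grey housing 46 x 50 mm, top 28 mm above the bench, steel ring 37 mm across up to 31 mm
- block_button_top (a point): centre of the top face of the green button on the plate of the black fixture block: round cap 28 mm across, axis vertical; this point is 41 mm above the bench when the button is up, 33 mm when fully down, and moves with the cap; its axes are the plate's
- block_button (a joint): how far the button on the plate of the black fixture block is down, in m: 0 up, 0.008 fully down against its stop (starts between 0 and 0.001). It moves down under about 4 N, does not spring back and stays where it is left
- tin_plate: fixed aluminium plate carrying the red tin, 150 x 90 x 6 mm (all three plates look alike). Origin: centre of its underside, on the bench; x from button to part, z up. Part about 30 mm along +x; button axis 47 mm along -x, in a grey housing 46 x 50 mm, top 28 mm above the bench, steel ring 37 mm across up to 31 mm
- tin_button_top (a point): centre of the top face of the green button on the plate of the red tin: round cap 28 mm across, axis vertical; this point is 41 mm above the bench when the button is up, 33 mm when fully down, and moves with the cap; its axes are the plate's
- tin_button (a joint): how far the button on the plate of the red tin is down, in m: 0 up, 0.008 fully down against its stop (starts between 0 and 0.001). It moves down under about 4 N, does not spring back and stays where it is left
- bush_plate: fixed aluminium plate carrying the tan bush, 150 x 90 x 6 mm (all three plates look alike). Origin: centre of its underside, on the bench; x from button to part, z up. Part about 30 mm along +x; button axis 47 mm along -x, in a grey housing 46 x 50 mm, top 28 mm above the bench, steel ring 37 mm across up to 31 mm
- bush_button_top (a point): centre of the top face of the green button on the plate of the tan bush: round cap 28 mm across, axis vertical; this point is 41 mm above the bench when the button is up, 33 mm when fully down, and moves with the cap; its axes are the plate's
- bush_button (a joint): how far the button on the plate of the tan bush is down, in m: 0 up, 0.008 fully down against its stop (starts between 0 and 0.001). It moves down under about 4 N, does not spring back and stays where it is left
- black_block: black fixture block 50 x 70 mm, 34 mm high over its two upright pins, loose on its plate; origin: centre of its underside
- red_tin: round red tin with lid, 63 mm across, 36 mm high, loose on its plate; origin: centre of its underside
- tan_bush: tan flanged bush, 36 mm across the flange, 28 mm high, loose on its plate; origin: centre of its underside
- white_mug: bystander: white mug, 92 mm wide, 127 mm over its handle, 95 mm high, loose, behind the plates; origin: centre of its underside
- yellow_driver: bystander: screwdriver with yellow handle, 174 mm long, 29 mm high, lying loose behind the plates; origin: under its centre
- gauge: bystander: plug gauge, 97 mm long, 18 mm high, grey with a green and a red ring, lying loose behind the plates; origin: under its centre
- spanner: bystander: open-end spanner, 134 x 26 x 6 mm, lying loose to the left of the plates; origin: under its centre

How it is judged:
On the way, in this order (a step that is already met when the one before it is completed fails the run):
1. the block's button is down, the other two still up (value of joint block_button above 0.0065 m and value of joint each of tin_button, bush_button below 0.003 m), for 0.1 s.
2. the tin's button is down too, the bush's still up (value of joint each of block_button, tin_button above 0.0065 m and value of joint bush_button below 0.003 m), for 0.1 s.
3. all three buttons are down (value of joint each of block_button, tin_button, bush_button above 0.0065 m), for 0.1 s.
At the end, for the whole second after the job is handed in: all three buttons are at least 6.5 mm down (of 8 mm), and block, tin and bush stand upright and at rest within 15 mm of where they stood (all of step 3 and distance of each of black_block, red_tin, tan_bush from where it was at the start of the episode below 0.015 m and angle between each of black_block, red_tin, tan_bush's own z axis and vertical below 0.1 rad and linear speed of each of black_block, red_tin, tan_bush below 0.02 m/s); the robot touches nothing.
It fails at once if the tin's button is pressed before the block's button is fully down (value of joint tin_button above 0.003 m and value of joint block_button below 0.0065 m).
It fails at once if the bush's button is pressed before the tin's button is fully down (value of joint bush_button above 0.003 m and value of joint tin_button below 0.0065 m).
It fails at once if the robot presses on a button or its plate with more than 25 N (contact force between any of block_plate, tin_plate, bush_plate and the fingers above 25 N or contact force between any of block_plate, tin_plate, bush_plate and the arm above 25 N).
It fails at once if a part of the kit is lifted, carried, knocked or moved by more than 15 mm (distance of any of black_block, red_tin, tan_bush from where it was at the start of the episode above 0.015 m).
It fails at once if the mug, the screwdriver, the gauge or the spanner is moved by more than 20 mm (distance of any of white_mug, yellow_driver, gauge, spanner from where it was at the start of the episode above 0.02 m).
It also fails if it takes over 53 s, if anything falls off the work surface, if the arm or the gripper's body presses on something with over 40 N, if the wrist force passes 120 N, or if a joint passes its speed limit or range.

ROBOT

A 6-joint arm with a two-finger parallel gripper is mounted at the origin on the work surface; the furniture and walls round the work are solid. World frame = base frame: x ahead of the robot, y to its left, z up, the work surface at z = 0. Lengths are in m, angles in rad, forces in N, time in s.
With the tool pointing down it reaches from about 0.375 to 0.9 m from the base axis. Payload 3.1 kg.
Tool frame: the origin (TCP) lies on the centre line of the jaws, within the pads' length; the fingertips stand 22 mm ahead of it and the grasp point (between the pads) lies 3 mm ahead of it; z points along the fingers, y is the line along which they close (so a half turn about z gives the same grasp; the last joint's range is limited). The gripper opens to 85 mm and grips with 20 to 120 N. Pads are 22 mm wide; open, the fingers measure 114 mm over their backs; the gripper's body (76 mm by 85 mm) begins 54 mm behind the grasp point. The pads swing forward as they close: fully open they stand 13 mm farther back than shut.
Start: joints at [-1.365, 0.527, 1.433, -0, 1.181, -0.178], TCP at [0.235, -0.579, 0.253] pointing down, gripper open.
Joint ranges: [-3.08, 3.08], [-0.75, 2.2], [0.22, 2.44], [-1.43, 4.57], [0, 2.65], [-2.85, 2.85]. Speed limits (rad/s): [2.79, 2.79, 3.14, 3.14, 3.14, 3.14].

INTERFACE

Orientations are given as a unit quaternion [x, y, z, w].
In Python, from station import manip gives the robot as it stands.
- The arm moves only by the shell command python3 drive.py 'ROWS' [FORCE]. ROWS is one flat JSON list of numbers that holds 1 to 20 rows one after another, with no inner brackets; each row has 5 numbers: dx, dy, dz in shares of 1 m (1.0 is 1 m), then a turn about the tool's z in shares of 180 degrees (1.0 is 180 degrees), then the opening from 0.0 (shut) to 1.0 (fully open); each row is the pose to reach, as a shift and turn from the pose commanded when the command began, along the tool's axes at that moment; what a row does not reach only later rows make up. A row lasts 1/10 s, in which the tool goes at most 0.05 m and 0.15 rad, less where a joint would pass 70% of its speed; a pose out of reach is approached as far as the arm can. The fingers move at their own pace and stop on an object; FORCE is the grip in N (left out, the last holds). Time passes only in rows, so rows that do not move let the fingers close. It prints the time, the measured TCP pose, the force, the opening and the grip force at its end. Shift and turn numbers lie between -1 and 1, and a call with a number outside is refused. Input that does not fit is refused with a message, and nothing moves.
- manip.sense(): the state, without advancing time (a new reading comes with each control period).
- manip.snapshot(name): name is "scene" or "side" or "wrist"; returns a dict with "pixels" (480x640x3 uint8, red, green, blue), "range_z" (480x640 float32, m along the optical axis (not along the pixel's ray), 0 where there is no reading), "fov_y" (degrees; the focal length in pixels is half the picture's height over the tangent of half this angle, whatever the lens; pixels are square), "cx", "cy" (the principal point, pixels), "R" (3x3) and "t" (3): a world point X has camera coordinates R X + t; the wrist camera has in their place "hand_eye" (4x4, takes a point from camera to tool coordinates, whose origin is the TCP and whose axes are the flange's). Camera axes: x right, y down, z forward; pixel columns grow to the right and rows downward; lengths in m; the calibration is good to about 2 mm. A picture is of the moment at which its call begins: read the wrist's pose just before it.
- manip.sign_off(): hands the job in; it is judged then, once.
The state is a dict: "t": time; "q": joint angles; "qd": joint speeds; "tau": joint torques, N m; "tcp_pos": TCP position; "tool_rot": TCP orientation; "force": force on the tool from outside, world axes, zero at the start; "ft_torque": the same for the moment, N m; "finger_gap": opening from 0.0 (shut) to 1.0 (fully open); "gripper_force": force on a finger pad.
Only numpy, scipy, OpenCV 4.12 (cv2) and the standard library are available. Lean on these libraries where they do the work, as an engineer would, in place of code of your own. Each camera call takes 0.05 s, during which the arm holds its last target. There are 200 camera calls.

## Working session

There is one attempt and no reset: what is moved stays moved. The work goes in short steps, Python scripts to look and compute and a shell command to move; the robot and the scene stay as the last step left them, time stands still between calls to the robot, and variables do not carry over. Pictures are saved under pics/ and viewed, at most 10 in all, crops included, and the job is handed in when it is done.

```bash
ls; mkdir -p pics
python3 - <<'E'
from station import manip
import cv2,pickle
s=manip.sense();print(s['t'],s['tcp_pos'],s['tool_rot'],s['force'],s['finger_gap'])
d={}
for n in("scene","side"):
    a=manip.snapshot(n);d[n]=a;cv2.imwrite(f'pics/{n}0.png',a['pixels'][:,:,::-1])
pickle.dump(d,open('snap.pkl','wb'))
E
```

```text
drive.py
pics
station.py
0.0 [ 0.23450071 -0.57862988  0.25234865] [ 9.81549566e-01  1.91204895e-01 -5.12158266e-06 -1.06691524e-03] [ 0.431013   -0.17844693 -0.85174984] 1.0014692219724604
```

View pics/scene0.png

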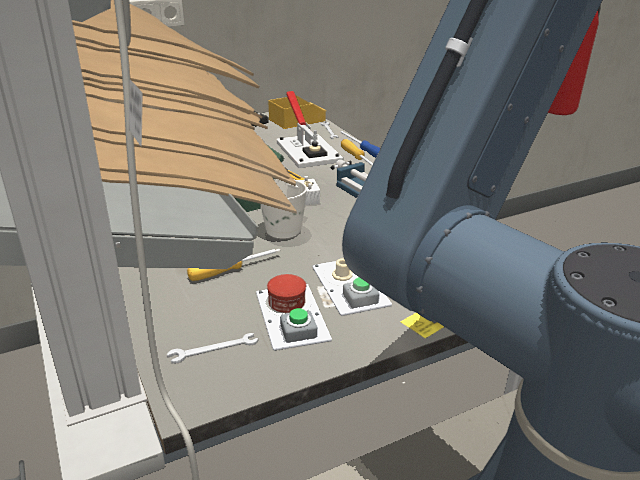

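View pics/side0.png

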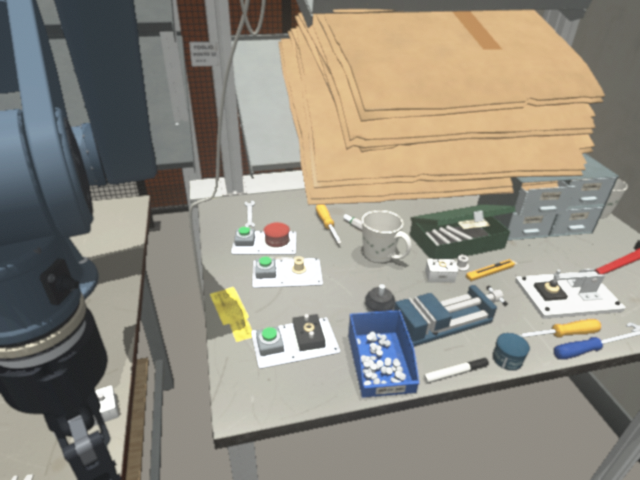

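The scene view shows the red tin's button at (299,316) and the bush's at (361,285). The side view shows all three: block at (269,338), bush at (265,262), tin at (244,232). Next I'll turn these into positions.

```bash
cat > h.py <<'E'
import numpy as np,cv2
def rays(a):
    f=240/np.tan(np.radians(a['fov_y']/2)); return f
def plane(a,R,t,u,v,z):
    f=rays(a); d=R.T@np.array([(u-a['cx'])/f,(v-a['cy'])/f,1]); c=-R.T@t
    return c+d*(z-c[2])/d[2]
def greens(a,R,t,zt=0.041):
    hsv=cv2.cvtColor(a['pixels'],cv2.COLOR_RGB2HSV)
    m=cv2.inRange(hsv,(50,120,60),(80,255,255)); out=[]
    n,l,st,ce=cv2.connectedComponentsWithStats(m)
    f=rays(a)
    for i in range(1,n):
        if st[i,4]<25: continue
        vv,uu=np.nonzero(l==i); z=a['range_z'][vv,uu]; k=z>0
        P=np.stack([(uu-a['cx'])/f*z,(vv-a['cy'])/f*z,z],1)[k]
        W=(P-t)@R
        zt_=np.percentile(W[:,2],80) if len(W) else np.nan
        top=W[W[:,2]>zt_-.004] if len(W) else W
        out.append((ce[i].round(1),st[i,4],plane(a,R,t,*ce[i],zt-.003).round(4),top.mean(0).round(4),((top.max(0)+top.min(0))/2).round(4),round(zt_,4)))
    return out
E
python3 - <<'E'
import pickle;from h import *
d=pickle.load(open('snap.pkl','rb'))
for n,a in d.items():
    print(n,'cam',-a['R'].T@a['t'])
    for o in greens(a,np.array(a['R']),np.array(a['t'])):print(*o)
a=d['side'];R,t=np.array(a['R']),np.array(a['t'])
for nm,u,v,z in [('block',309,330,.03),('bush',299,264,.028),('tin',277,233,.036),('mug',382,235,.05),('sheet-left-bottom',310,200,0),('spannerL',250,222,0),('driver tip',340,244,0)]:
    print(nm,plane(a,R,t,u,v,z).round(3))
f=rays(a)
for u,v in [(300,100),(310,180),(450,190),(225,150)]:
    z=a['range_z'][v,u];print(u,v,(R.T@(np.array([(u-a['cx'])/f*z,(v-a['cy'])/f*z,z])-t)).round(3))
E
```

```text
scene cam [-0.2074411   0.37322174  0.58439429]
[361.7 282. ] 62 [ 0.4622 -0.058   0.038 ] [ 0.4587 -0.0554  0.0412] [ 0.4604 -0.0533  0.0415] 0.0421
[298.  315.9] 229 [0.4276 0.0734 0.038 ] [0.4275 0.0733 0.0409] [0.4282 0.0727 0.0409] 0.0417
side cam [ 0.37202123 -0.85521593  0.65810264]
[244.  230.1] 37 [0.4294 0.0701 0.038 ] [0.4294 0.0691 0.0387] [0.4293 0.0694 0.039 ] 0.04
[264.9 260.7] 43 [ 0.4606 -0.0576  0.038 ] [ 0.4604 -0.0589  0.039 ] [ 0.4606 -0.0597  0.0396] 0.0399
[268.9 333.2] 91 [ 0.4364 -0.2707  0.038 ] [ 0.4364 -0.2712  0.0386] [ 0.4361 -0.2714  0.0386] 0.0393
block [ 0.511 -0.271  0.03 ]
bush [ 0.533 -0.072  0.028]
tin [0.504 0.045 0.036]
mug [ 0.738 -0.034  0.05 ]
sheet-left-bottom [0.63  0.239 0.   ]
spannerL [0.452 0.161 0.   ]
driver tip [0.654 0.019 0.   ]
300 100 [0.616 0.31  0.259]
310 180 [0.585 0.053 0.164]
450 190 [ 0.903 -0.013  0.139]
225 150 [0.413 0.315 0.136]
```

```bash
python3 - <<'E'
import pickle;from h import *
from station import manip
d=pickle.load(open('snap.pkl','rb'))
for n in d:
    a=d[n];R,t=np.array(a['R']),np.array(a['t']);f=rays(a)
    v,u=np.nonzero(a['range_z']>0);z=a['range_z'][v,u]
    W=(np.stack([(u-a['cx'])/f*z,(v-a['cy'])/f*z,z],1)-t)@R
    k=(W[:,2]>.06)&(W[:,0]>.33)&(W[:,0]<.75)&(W[:,1]>-.15)&(W[:,1]<.4)
    W=W[k];D=np.hypot(*(W[:,:2]-[.428,.072]).T)
    for lo,hi in((.06,.12),(.12,.2),(.2,.3),(.3,.5)):
        m=(W[:,2]>lo)&(W[:,2]<=hi)
        if m.any():i=D[m].argsort()[:1];print(n,lo,D[m].min().round(3),W[m][i].round(3))
w=manip.snapshot("wrist");print(w['hand_eye'],w['fov_y'],w['cx'],w['cy'])
E
python3 drive.py '[0.05,-0.03,0,0,0,0.09,-0.06,0,0,0,0.13,-0.09,0,0,0,0.17,-0.12,0,0,0,0.21,-0.15,0,0,0,0.25,-0.18,0,0,0,0.29,-0.2,0,0,0,0.303,-0.21,0,0,0,0.303,-0.21,0,0,0,0.303,-0.21,0,0,0,0.303,-0.21,0,0,0,0.303,-0.21,0,0,0]' 20
```

```text
scene 0.06 0.219 [[0.39  0.288 0.112]]
scene 0.12 0.057 [[0.462 0.117 0.183]]
scene 0.2 0.156 [[0.583 0.056 0.204]]
scene 0.3 0.181 [[0.478 0.246 0.484]]
side 0.06 0.216 [[0.391 0.285 0.114]]
side 0.12 0.058 [[0.463 0.118 0.177]]
side 0.2 0.159 [[0.585 0.045 0.2  ]]
side 0.3 0.178 [[0.475 0.244 0.49 ]]
[[ 6.21031764e-04 -9.56822274e-01 -2.90672927e-01  7.39348021e-02]
 [ 9.99999723e-01  4.75168180e-04  5.72396250e-04 -8.67269021e-04]
 [-4.09562956e-04 -2.90673202e-01  9.56822304e-01 -1.20901499e-01]
 [ 0.00000000e+00  0.00000000e+00  0.00000000e+00  1.00000000e+00]] 68.68821079947354 322.00696491093373 241.6082478865043
t: 1.35
tcp_pos: [0.436, -0.2721, 0.2532]
tool_rot: [0.982, 0.19, -0.0, 0.0]
force: [-0.0, 0.2, 0.5]
finger_gap: 0.003
gripper_force: 0.0
```

Cardboard corner overhangs near (0.463, 0.118, 0.18), about 57 mm from the tin button, so that press will need care. I'll refine the block button from the wrist camera first.

```bash
cat >> h.py <<'E'
from scipy.spatial.transform import Rotation as Ro
def wrist(manip):
    s=manip.sense();w=manip.snapshot("wrist");H=np.array(w['hand_eye'])
    T=np.eye(4);T[:3,:3]=Ro.from_quat(s['tool_rot']).as_matrix();T[:3,3]=s['tcp_pos']
    M=np.linalg.inv(T@H); return s,w,M[:3,:3],M[:3,3],T
def cloud(a,R,t):
    f=rays(a);v,u=np.nonzero(a['range_z']>0);z=a['range_z'][v,u]
    return (np.stack([(u-a['cx'])/f*z,(v-a['cy'])/f*z,z],1)-t)@R
E
python3 - <<'E'
from station import manip
import pickle;from h import *
s,w,R,t,T=wrist(manip)
print(s['tcp_pos'],s['finger_gap'])
for o in greens(w,R,t):
    print(*o,'tool shift',(T[:3,:3].T@(o[2]-s['tcp_pos'])).round(4))
cv2.imwrite('pics/w1.png',w['pixels'][:,:,::-1])
d=pickle.load(open('snap.pkl','rb'))
W=np.vstack([cloud(d[n],np.array(d[n]['R']),np.array(d[n]['t'])) for n in d])
k=(W[:,2]>.12)&(W[:,2]<.5)&(W[:,1]>-.15)&(W[:,0]>.33)&(W[:,0]<.7);W=W[k]
for a in np.arange(.40,.70,.02):
    m=(W[:,0]>=a)&(W[:,0]<a+.02)
    if m.any():
        i=W[m][:,1].argmin();print(round(a,2),W[m][i].round(3))
E
```

```text
[ 0.43602705 -0.27212419  0.25323188] 0.002661604748623709
[107.   99.6] 845 [ 0.4606 -0.0551  0.038 ] [ 0.4609 -0.0563  0.0406] [ 0.4608 -0.0556  0.0405] 0.0414 tool shift [ 0.1039 -0.1922  0.2152]
[319.  211.3] 561 [ 0.4371 -0.2678  0.038 ] [ 0.4375 -0.2676  0.0403] [ 0.4372 -0.2678  0.0397] 0.0409 tool shift [ 0.0027 -0.0036  0.2152]
0.4 [0.401 0.263 0.414]
0.42 [0.438 0.267 0.358]
0.44 [0.46  0.131 0.164]
0.46 [0.466 0.116 0.183]
0.48 [0.481 0.114 0.182]
0.5 [0.505 0.115 0.182]
0.52 [0.535 0.115 0.181]
0.54 [0.556 0.115 0.182]
0.56 [0.574 0.007 0.132]
0.58 [ 0.597 -0.002  0.172]
0.6 [ 0.616 -0.004  0.174]
0.62 [ 0.621 -0.005  0.174]
0.64 [ 0.654 -0.006  0.179]
0.66 [ 0.671 -0.01   0.178]
0.68 [ 0.697 -0.012  0.179]
```

View pics/w1.png

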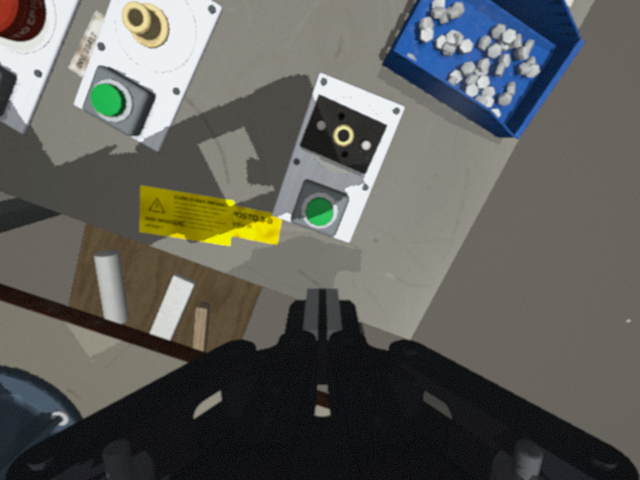

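The wrist view shows the block's button at (319,211), the bush's at (107,100) and the tin's plate at the left edge. The fingers are shut, so I'll descend on the block button.

```bash
python3 drive.py '[0.002,-0.003,0.04,0,0,0.002,-0.003,0.08,0,0,0.002,-0.003,0.12,0,0,0.002,-0.003,0.15,0,0,0.002,-0.003,0.17,0,0,0.002,-0.003,0.18,0,0,0.002,-0.003,0.183,0,0,0.002,-0.003,0.183,0,0,0.002,-0.003,0.183,0,0]'
python3 drive.py '[0,0,0.001,0,0,0,0,0.002,0,0,0,0,0.003,0,0,0,0,0.004,0,0,0,0,0.005,0,0,0,0,0.006,0,0,0,0,0.007,0,0,0,0,0.008,0,0,0,0,0.008,0,0]'
```

```text
t: 2.3
tcp_pos: [0.4379, -0.2681, 0.0713]
tool_rot: [0.982, 0.191, 0.001, 0.001]
force: [0.5, 0.1, 0.6]
finger_gap: 0.0
gripper_force: 0.0
t: 3.2
tcp_pos: [0.4373, -0.2673, 0.0622]
tool_rot: [0.982, 0.191, -0.0, -0.0]
force: [0.1, 0.2, -0.5]
finger_gap: 0.0
gripper_force: 0.0
```

```bash
python3 drive.py '[0,0,0.001,0,0,0,0,0.002,0,0,0,0,0.003,0,0,0,0,0.003,0,0]'; python3 drive.py '[0,0,0.001,0,0,0,0,0.002,0,0,0,0,0.002,0,0]'
python3 - <<'E'
from station import manip
from h import *
s,w,R,t,T=wrist(manip);print(s['force'],s['tcp_pos'])
cv2.imwrite('pics/w2.png',w['pixels'][:,:,::-1])
E
```

```text
t: 3.6
tcp_pos: [0.4374, -0.2674, 0.0593]
tool_rot: [0.982, 0.191, 0.0, 0.0]
force: [-0.1, -0.5, 2.8]
finger_gap: 0.001
gripper_force: 1.1
t: 3.9
tcp_pos: [0.4374, -0.2674, 0.0572]
tool_rot: [0.982, 0.191, 0.0, -0.0]
force: [-1.1, 0.8, 2.0]
finger_gap: 0.001
gripper_force: 1.0
[-1.12304412  0.81161142  1.97729018] [ 0.43738595 -0.26736208  0.0571863 ]
```

View pics/w2.png

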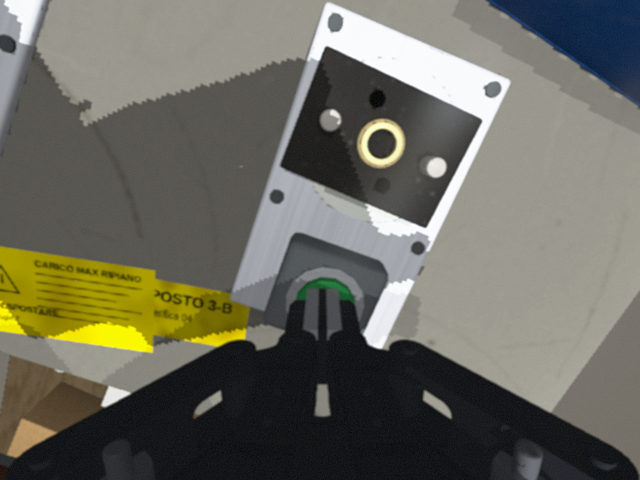

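The fingertips at (325,295) are on the green cap and the force is low. I'll keep going down to the stop.

```bash
python3 drive.py '[0,0,0.001,0,0,0,0,0.002,0,0,0,0,0.002,0,0]';for i in 1 ; do :; done; python3 drive.py '[0,0,0.001,0,0,0,0,0.001,0,0]'
```

```text
t: 4.25
tcp_pos: [0.4374, -0.2674, 0.0552]
tool_rot: [0.982, 0.191, 0.0, 0.0]
force: [0.8, -0.2, 2.1]
finger_gap: 0.003
gripper_force: 0.8
t: 4.45
tcp_pos: [0.4374, -0.2674, 0.0545]
tool_rot: [0.982, 0.191, 0.0, 0.0]
force: [-0.3, 0.9, 4.0]
finger_gap: -0.002
gripper_force: 2.2
```

```bash
python3 drive.py '[0,0,0.0005,0,0,0,0,0.0005,0,0]'; python3 drive.py '[0,0,0.0005,0,0,0,0,0.0005,0,0]'
```

```text
t: 4.65
tcp_pos: [0.4374, -0.2674, 0.0543]
tool_rot: [0.982, 0.191, 0.0, 0.0]
force: [-1.3, 0.8, 7.0]
finger_gap: -0.001
gripper_force: 3.8
t: 4.85
tcp_pos: [0.4374, -0.2674, 0.0541]
tool_rot: [0.982, 0.191, 0.0, 0.0]
force: [-1.2, 1.7, 10.3]
finger_gap: 0.002
gripper_force: 5.0
```

The stop is reached: the force rises to 10 N while the TCP holds at 0.0541. Now I'll lift, then turn the camera side toward the robot (heading 180°, away from the cardboard) while moving toward the tin.

The rows are not in the units I measure in: turns go in shares of 180 degrees. I convert before sending: -0.15 rad / 3.1416 = -0.0477.

```bash
python3 drive.py '[0,0,-0.02,0,0,0,0,-0.06,0,0,0,0,-0.11,0,0,0,0,-0.16,0,0,0,0,-0.2,0,0,0,0,-0.2,0,0]'
python3 drive.py '[0,0,0,-0.0477,0,0,0,0,-0.0955,0,0.01,-0.02,0,-0.1432,0,0.02,-0.05,0,-0.191,0,0.03,-0.08,0,-0.2387,0,0.04,-0.1,0,-0.2865,0,0.04,-0.1,0,-0.3342,0,0.04,-0.1,0,-0.382,0,0.04,-0.1,0,-0.4297,0,0.04,-0.1,0,-0.4775,0,0.05,-0.12,0,-0.5252,0,0.06,-0.14,0,-0.573,0,0.06,-0.16,0,-0.6207,0,0.07,-0.18,0,-0.6685,0,0.08,-0.2,0,-0.7162,0,0.09,-0.22,0,-0.7639,0,0.09,-0.24,0,-0.8117,0,0.094,-0.25,0,-0.8594,0,0.094,-0.25,0,-0.8769,0,0.094,-0.25,0,-0.8769,0]'
python3 - <<'E'
from station import manip
from h import *
s,w,R,t,T=wrist(manip);print(s['t'],s['tcp_pos'],s['tool_rot'],s['q'])
for o in greens(w,R,t): print(*o,'shift',(T[:3,:3].T@(o[2]-s['tcp_pos'])).round(4))
cv2.imwrite('pics/w3.png',w['pixels'][:,:,::-1])
a=manip.snapshot('side');cv2.imwrite('pics/s3.png',a['pixels'][:,:,::-1])
for o in greens(a,np.array(a['R']),np.array(a['t'])):print('side',*o)
E
```

```text
t: 5.45
tcp_pos: [0.4401, -0.2697, 0.2588]
tool_rot: [0.982, 0.191, 0.004, 0.005]
force: [0.8, -0.9, -0.2]
finger_gap: 0.002
gripper_force: 0.0
t: 7.45
tcp_pos: [0.43, 0.0002, 0.2523]
tool_rot: [0.001, 1.0, 0.0, -0.001]
force: [0.6, 0.1, 0.4]
finger_gap: -0.001
gripper_force: 0.0
7.45 [4.29995617e-01 2.07897848e-04 2.52338323e-01] [ 5.12025708e-04  9.99999380e-01  2.40536755e-04 -9.58914758e-04] [-2.60596464e-01  2.67982168e-01  1.89832039e+00 -3.41374334e-05
  9.77267143e-01 -1.83034962e+00]
[396.1 214.1] 575 [0.4289 0.0731 0.038 ] [0.4284 0.0726 0.0407] [0.4284 0.0725 0.0401] 0.0414 shift [0.0008 0.0728 0.2144]
[ 52.3 220.6] 507 [ 0.4352 -0.2633  0.038 ] [ 0.4364 -0.2671  0.0331] [ 0.4365 -0.2676  0.0332] 0.0338 shift [-0.0059 -0.2636  0.2142]
[266.5 244.6] 537 [ 0.46   -0.0545  0.038 ] [ 0.4592 -0.054   0.0408] [ 0.4593 -0.0541  0.0403] 0.0414 shift [-0.0305 -0.0548  0.2143]
side [243.9 230.2] 44 [0.4292 0.0698 0.038 ] [0.4292 0.0693 0.0383] [0.4294 0.0682 0.039 ] 0.0392
side [264.8 260.2] 57 [ 0.4606 -0.0562  0.038 ] [ 0.4605 -0.0571  0.0388] [ 0.4603 -0.0578  0.0385] 0.0396
side [268.9 335.5] 67 [ 0.4357 -0.2762  0.038 ] [ 0.4364 -0.2697  0.031 ] [ 0.4365 -0.2702  0.0313] 0.032
```

View pics/w3.png

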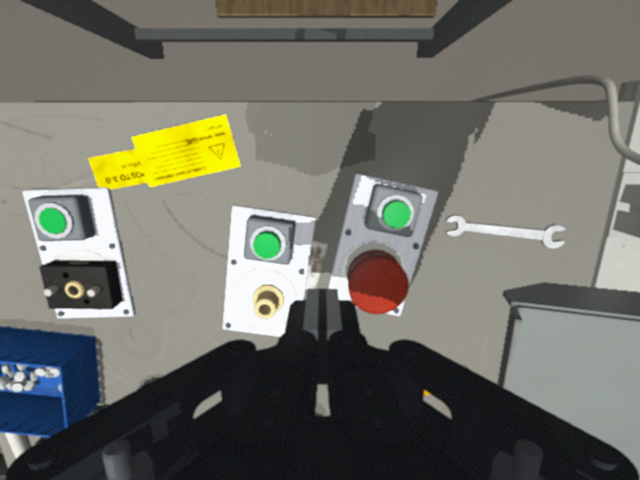

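View pics/s3.png

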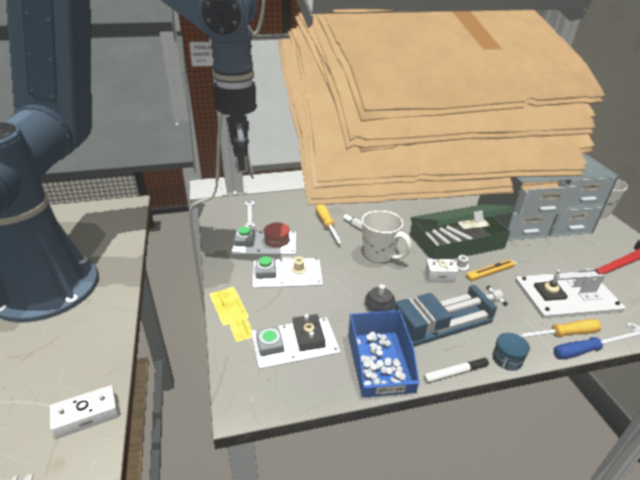

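The block cap now sits at 33 mm, fully down. In the wrist view the tin button is at (396,214), world (0.4285, 0.0727), and the grey box corner is at (510,295). I'll aim 5–6 mm off-centre, away from the box, and descend in stages.

```bash
python3 drive.py '[0.006,0.03,0,0,0,0.006,0.067,0,0,0,0.006,0.067,0,0,0,0.006,0.067,0.04,0,0,0.006,0.067,0.08,0,0,0.006,0.067,0.1,0,0,0.006,0.067,0.12,0,0,0.006,0.067,0.12,0,0,0.006,0.067,0.12,0,0]'
python3 - <<'E'
from station import manip
from h import *
s,w,R,t,T=wrist(manip)
for o in greens(w,R,t): print(*o,'shift',(T[:3,:3].T@(o[2]-s['tcp_pos'])).round(4))
a=manip.snapshot('scene');cv2.imwrite('pics/c4.png',cv2.resize(a['pixels'][150:390,150:470,::-1],(800,600)))
E
```

```text
t: 8.45
tcp_pos: [0.4249, 0.0661, 0.1332]
tool_rot: [0.001, 1.0, -0.0, -0.0]
force: [-0.0, -1.1, -0.1]
finger_gap: -0.0
gripper_force: 0.0
[331.9 259.7] 1307 [0.4284 0.0733 0.038 ] [0.4278 0.0733 0.0408] [0.4282 0.0732 0.0401] 0.0413 shift [-0.0035  0.0072  0.0952]
[144.4 303.5] 1337 [ 0.4597 -0.054   0.038 ] [ 0.4591 -0.0532  0.0407] [ 0.4598 -0.0538  0.0402] 0.0413 shift [-0.0352 -0.12    0.0952]
```

View pics/c4.png

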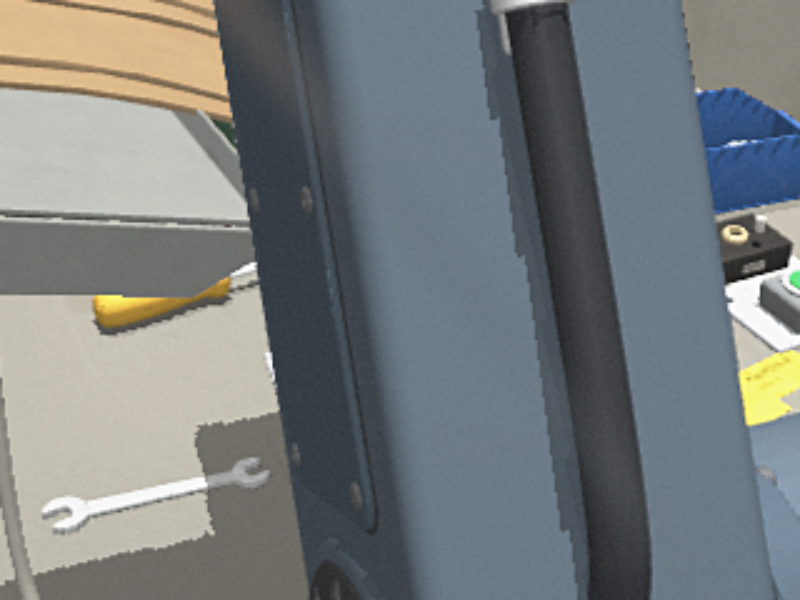

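The scene view is blocked by the arm and shows only the shelf's front edge at the left, and the force is nil. I'll continue down in stages.

```bash
python3 drive.py '[0,0,0.015,0,0,0,0,0.03,0,0,0,0,0.03,0,0]'; python3 drive.py '[0,0,0.015,0,0,0,0,0.028,0,0,0,0,0.033,0,0,0,0,0.033,0,0,0,0,0.033,0,0]'; python3 drive.py '[0,0,0.002,0,0,0,0,0.004,0,0,0,0,0.006,0,0,0,0,0.007,0,0,0,0,0.008,0,0,0,0,0.009,0,0,0,0,0.009,0,0]'
```

```text
t: 8.85
tcp_pos: [0.4247, 0.0666, 0.1033]
tool_rot: [0.001, 1.0, 0.0, -0.0]
force: [-0.8, -0.2, 0.3]
finger_gap: 0.0
gripper_force: 0.0
t: 9.35
tcp_pos: [0.4253, 0.0666, 0.071]
tool_rot: [0.001, 1.0, -0.0, 0.001]
force: [-0.4, 0.7, 0.0]
finger_gap: 0.001
gripper_force: 0.0
t: 10.05
tcp_pos: [0.4247, 0.0667, 0.0612]
tool_rot: [0.001, 1.0, 0.0, -0.0]
force: [-0.1, 0.3, 0.2]
finger_gap: -0.004
gripper_force: 0.4
```

```bash
python3 drive.py '[0,0,0.001,0,0,0,0,0.002,0,0,0,0,0.003,0,0,0,0,0.003,0,0]'; python3 drive.py '[0,0,0.001,0,0,0,0,0.002,0,0,0,0,0.003,0,0,0,0,0.003,0,0]'; python3 drive.py '[0,0,0.001,0,0,0,0,0.001,0,0]';  python3 drive.py '[0,0,0.001,0,0,0,0,0.001,0,0]'
```

```text
t: 10.45
tcp_pos: [0.4247, 0.0667, 0.0582]
tool_rot: [0.001, 1.0, 0.0, -0.0]
force: [0.4, -0.1, 1.1]
finger_gap: 0.001
gripper_force: 0.7
t: 10.85
tcp_pos: [0.4248, 0.0667, 0.0551]
tool_rot: [0.001, 1.0, 0.0, -0.0]
force: [-0.4, -0.5, 0.2]
finger_gap: 0.001
gripper_force: 0.5
t: 11.05
tcp_pos: [0.4248, 0.0667, 0.0544]
tool_rot: [0.001, 1.0, -0.0, 0.0]
force: [-0.5, 0.5, 4.4]
finger_gap: 0.001
gripper_force: 2.1
t: 11.25
tcp_pos: [0.4247, 0.0667, 0.0538]
tool_rot: [0.001, 1.0, -0.0, 0.0]
force: [-1.1, -0.4, 9.9]
finger_gap: 0.002
gripper_force: 4.8
```

The tin button has hit its stop (9.9 N). I'll lift, move over the bush button and check.

```bash
python3 drive.py '[0,0,-0.02,0,0,0,0,-0.06,0,0,0,0,-0.1,0,0,0,0,-0.1,0,0,-0.01,-0.04,-0.1,0,0,-0.02,-0.08,-0.1,0,0,-0.0355,-0.1215,-0.1,0,0,-0.0355,-0.1215,-0.1,0,0,-0.0355,-0.1215,-0.1,0,0]'
python3 - <<'E'
from station import manip
from h import *
s,w,R,t,T=wrist(manip);print(s['tcp_pos'])
for o in greens(w,R,t): print(*o,'shift',(T[:3,:3].T@(o[3]-s['tcp_pos'])).round(4))
a=manip.snapshot('side')
for o in greens(a,np.array(a['R']),np.array(a['t'])):print('side',*o)
E
```

```text
t: 12.15
tcp_pos: [0.4597, -0.0556, 0.1523]
tool_rot: [0.002, 1.0, 0.0, -0.001]
force: [0.0, -0.4, 0.7]
finger_gap: 0.002
gripper_force: 0.0
[ 0.45969898 -0.05560145  0.15233243]
[506.4 200.1] 1104 [0.4276 0.07   0.038 ] [0.4286 0.0727 0.0329] [0.4288 0.0729 0.0326] 0.0334 shift [0.0315 0.1281 0.1196]
[ 17.7 213. ] 1075 [ 0.4352 -0.2626  0.038 ] [ 0.4364 -0.2669  0.0331] [ 0.4365 -0.267   0.0327] 0.0336 shift [ 0.0222 -0.2115  0.1191]
[322.1 246.1] 1122 [ 0.4597 -0.0547  0.038 ] [ 0.4592 -0.0547  0.0408] [ 0.4598 -0.0548  0.04  ] 0.0413 shift [0.0003 0.0008 0.1115]
side [269.  335.4] 65 [ 0.4359 -0.276   0.038 ] [ 0.4366 -0.2696  0.0312] [ 0.4368 -0.2698  0.0316] 0.0318
```

Both earlier caps are down (33 mm), and the tool is centred on the bush button. Pressing it now.

```bash
python3 drive.py '[0,0,0.03,0,0,0,0,0.06,0,0,0,0,0.078,0,0,0,0,0.083,0,0,0,0,0.083,0,0,0,0,0.085,0,0,0,0,0.087,0,0,0,0,0.089,0,0,0,0,0.09,0,0,0,0,0.091,0,0,0,0,0.092,0,0,0,0,0.092,0,0]'; python3 drive.py '[0,0,0.001,0,0,0,0,0.002,0,0,0,0,0.003,0,0,0,0,0.003,0,0]'; python3 drive.py '[0,0,0.001,0,0,0,0,0.002,0,0,0,0,0.003,0,0,0,0,0.003,0,0]'; python3 drive.py '[0,0,0.001,0,0,0,0,0.001,0,0]';  python3 drive.py '[0,0,0.001,0,0,0,0,0.001,0,0]'
```

```text
t: 13.45
tcp_pos: [0.4602, -0.055, 0.0614]
tool_rot: [0.001, 1.0, -0.0, 0.0]
force: [0.1, -0.3, 2.3]
finger_gap: 0.002
gripper_force: 1.1
t: 13.85
tcp_pos: [0.4602, -0.055, 0.0582]
tool_rot: [0.001, 1.0, -0.0, 0.0]
force: [0.2, -1.2, 2.2]
finger_gap: -0.004
gripper_force: 0.9
t: 14.25
tcp_pos: [0.4602, -0.055, 0.0551]
tool_rot: [0.001, 1.0, -0.0, 0.0]
force: [0.8, -0.4, 0.7]
finger_gap: -0.001
gripper_force: 0.6
t: 14.45
tcp_pos: [0.4602, -0.055, 0.0544]
tool_rot: [0.001, 1.0, -0.0, 0.0]
force: [0.1, -0.8, 4.7]
finger_gap: 0.001
gripper_force: 2.1
t: 14.65
tcp_pos: [0.4602, -0.055, 0.0539]
tool_rot: [0.001, 1.0, -0.0, 0.0]
force: [-1.3, 0.1, 9.4]
finger_gap: 0.0
gripper_force: 4.5
```

```bash
python3 drive.py '[0,0,-0.02,0,0,0,0,-0.06,0,0,0,0,-0.1,0,0,0,0,-0.15,0,0,0,0,-0.18,0,0,0,0,-0.18,0,0,0,0,-0.18,0,0]'
python3 - <<'E'
from station import manip
from h import *
s,w,R,t,T=wrist(manip)
o=greens(w,R,t);[print(*x) for x in o]
if len([x for x in o if x[3][2]<.0345])>=3 : print(manip.sign_off())
E
```

```text
t: 15.35
tcp_pos: [0.4596, -0.0546, 0.2333]
tool_rot: [0.001, 1.0, 0.0, 0.0]
force: [-0.8, 0.5, -0.8]
finger_gap: 0.002
gripper_force: 0.0
[461.2 184.7] 623 [0.4279 0.0709 0.038 ] [0.4286 0.0729 0.0329] [0.4286 0.0733 0.033 ] 0.0336
[ 89.5 193.6] 616 [ 0.4356 -0.264   0.038 ] [ 0.4364 -0.2672  0.0331] [ 0.4365 -0.2673  0.0333] 0.0337
[321.2 218.4] 561 [ 0.4588 -0.0547  0.038 ] [ 0.4599 -0.0548  0.033 ] [ 0.4602 -0.0549  0.0329] 0.0336
the job is handed in; nothing more can be done
None
```

I pressed the three buttons fully down in order (block, tin, bush) at no more than about 10 N measured, saw all three caps at 33 mm from the wrist camera, and handed the job in at about 15 s; no verdict was returned.

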